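# Close a two-stage filter holder until its cover snaps in, and keep it pressed

### The arm

A 6-joint arm with a two-finger parallel gripper is mounted at the origin on a cart in front of the work surface, level with it; the furniture and walls round the work are solid. World frame = base frame: x ahead of the robot, y to its left, z up, the work surface at z = 0. Lengths are in m, angles in degrees, forces in N, time in s.
With the tool pointing down it reaches from about 0.375 to 0.9 m from the base axis. Payload 3.1 kg.
Tool frame: the origin (TCP) lies at the very end of the fingers, on their centre line; the grasp point (between the pads) lies 19 mm behind it (bot.tcp_to_grasp is the distance from the TCP to the grasp point, in m); z points along the fingers, y is the direction in which the jaws open and shut (so a half turn about z gives the same grasp; the last joint's range is limited). The gripper opens to 87 mm and grips with 3 to 60 N. Pads are 19 mm wide; open, the fingers measure 117 mm over their backs; the gripper's body (75 mm by 190 mm) begins 51 mm behind the grasp point.
Start: joints at [-79.154, 30.224, 82.088, -0, 67.689, -10.227], TCP at [0.225, -0.583, 0.223] pointing down, gripper open.
Joint ranges: [-176.69, 176.69], [-43.24, 126.21], [12.49, 139.97], [-82, 262], [0, 151.66], [-163.58, 163.58]. Speed limits (degrees/s): [159.86, 159.86, 180, 180, 180, 180].

### API

Orientations are given as a 3x3 rotation matrix whose columns are the frame's x, y, z axes.
In Python, from rig import telemetry, eyes, order, bot gives the robot as it stands. The module is installed in compiled form; this text tells all that it offers.
- The arm moves only by the tool servo_tool, never from a script. Its argument "targets" is a list of rows, each a list of 2 entries, a list of its own where there are three numbers: the shift along the tool's x, y, z in m, then the turn, a rotation vector about the tool's x, y, z in rad. In form: [[[tx, ty, tz], [wx, wy, wz]], ...]. A call has 1 to 12 rows; each row is the pose to reach, as a shift and turn from the pose commanded when the call began, along the tool's axes at that moment; what a row does not reach only later rows make up. A row lasts 1/8 s, in which the tool goes at most 62.5 mm and 10.7 degrees, less where a joint would pass 70% of its speed; a pose out of reach is approached as far as the arm can. A call with a gripper value outside its range is refused whole. "gripper" is the finger opening in m, from 0 to 0.087, set as the call begins (left out, the last holds). The fingers move at their own pace and stop on an object; the grip force is fixed at half the most. Time passes only in rows, so rows that repeat a pose let the fingers close. It gives the time, the measured TCP pose, the force and the opening at its end, in the units of the state.
- telemetry.read_state(): the state, without advancing time (a new reading comes with each control period).
- eyes.capture(name): name is "side" or "top"; returns a dict with "pixels" (480x640x3 uint8, blue, green, red), "intrinsics" (3x3 intrinsics, pixels), "extrinsics" (4x4, takes a point from camera to world coordinates). Camera axes: x right, y down, z forward; pixel columns grow to the right and rows downward; lengths in m; the calibration is good to about 2 mm. A picture is of the moment at which its call begins. There is no depth.
- order.hand_in(): hands the job in, once; it reports no verdict.
The state is a dict: "time_s": time; "joint_positions": joint angles; "qvel": joint speeds; "tau": joint torques, N m; "position": TCP position; "tcp_rot": TCP orientation; "force": force on the tool from outside, world axes, zero at the start; "moment": the same for the moment, N m; "opening": opening from 0.0 (shut) to 1.0 (fully open).
Only numpy, scipy, OpenCV 4.12 (cv2) and the standard library are available. Lean on these libraries where they do the work, as an engineer would, in place of code of your own. Each camera call takes 0.05 s, during which the arm holds its last target. There are 200 camera calls.

### The job

Nest the loose filter stage into the identical one that already sits in the filter holder, then put the cover with the hose neck on top and press it straight down until both spring clips snap over its flange. Keep hold of the cover by its neck and keep pressing it down firmly into its springy seat, and finish like that, without letting go. Leave the two glass dishes, the tweezers and the small bottle where they are.

Things in the scene. Friction and masses are not known exactly. Their poses are not given: they have to be found in the camera images.
- holder: Filter holder, screwed down: grey plate 120 (x) x 100 (y) x 8 mm, on it a cup 62 mm wide with a hose outlet along +x. Origin: centre of the plate's underside, on the stack's vertical axis; z up. Two upright sprung clips, 14 mm wide, stand at its +y and -y sides, 34 to 36 mm from the axis, tops 88 mm above the bench. The +x and -x sides are free for the fingers.
- lower_rim (a point): Centre of the open top rim of the lower filter stage, 52 mm above the bench. It already sits in the holder, cannot be taken out, and has the same shape as the loose stage: socket 44 mm wide, 13 mm deep, mouth chamfered to 49 mm, a white filter at its bottom. z up.
- upper_stage_mid (a point): Centre, half-way up, of the loose stage: open aluminium cup, 34 mm high, 0.09 kg, standing on the bench. From below: 10 mm tapered foot (36 to 42 mm wide), then 24 mm straight body, 52 mm wide, to be gripped 12 mm or more above the underside. The foot drops into the socket below until the shoulder meets the rim: this point is then 7 mm above lower_rim, the stage's underside 42 mm above the bench.
- cover_neck (a point): Middle of the neck of the loose cover, 31.5 mm above its underside; upright on the bench, 56 mm high, 0.11 kg. From below: 0-10 mm foot as on a stage, 10-14 mm flange 64 mm wide, 14-19 mm hub 48 mm wide, 19-44 mm neck 22 mm wide (grip), then a thin hose barb. Resting on the nested stage this point is 38.5 mm above upper_stage_mid; it meets the clips 4 mm above that and snaps in 1 mm below.
- seat (a joint): How far the lower stage, with all on it, is pushed down on its spring, in m: 0 at rest, 0.0035 at the stop; 4 N to start, then 3 N more per mm. With the cover snapped in and let go it stays at about 0.001; firm pressing moves it farther (12 N: about 0.0025; 14 N: the stop).
- clip_left (a joint): Angle of the clip at the holder's +y side, rad: 0 at rest, growing outward. Its nose, 80 mm above the bench, is 29 mm from the axis at rest, with a slope above it that leads the flange in; about 0.05 while the flange passes, 0 again once it has snapped over. The push to pass both clips climbs to about 15 N, then suddenly drops by half or so.
- clip_right (a joint): The same for the clip at the holder's -y side: 0 at rest and when snapped over the flange.
- petri_a: Empty round glass dish, 60 mm wide, 14 mm high, behind the holder; origin at the centre of its underside. Bystander.
- petri_b: Empty round glass dish, 60 mm wide, 14 mm high, in front of the instrument's right half; origin at the centre of its underside. Bystander.
- tweezers: Steel tweezers, 122 mm long (along their y), 16 mm wide, 10 mm high, lying in front of the instrument; origin under their centre. Bystander.
- reagent: Small bottle with a cap, 43 mm wide, 95 mm high, on the right; origin at the centre of its underside. Bystander.
Not all that is in view belongs to the job. Leave any red look-alike of the part that bears upper_stage_mid alone.

How it is judged (in metres and radians):
On the way, in this order (a step that is already met when the one before it is completed fails the run):
1. the upper stage is nested in the lower one (horizontal distance between upper_stage_mid and lower_rim below 0.003 m and z of upper_stage_mid in the frame of lower_rim below 0.0085 m and angle between upper_stage_mid's own z axis and vertical below 0.06 rad), for 0.2 s.
2. the cover has snapped in: seated on the upper stage, both clips back over its flange (all of step 1 and horizontal distance between cover_neck and upper_stage_mid below 0.004 m and z of cover_neck in the frame of upper_stage_mid below 0.04 m and angle between cover_neck's own z axis and vertical below 0.06 rad and value of joint each of clip_left, clip_right below 0.015 rad), for 0.2 s.
At the end, for the whole second after the job is handed in: Upper stage nested upright (3 mm of the axis, 1.5 mm of the rim); cover on it (4 mm, 1.5 mm); both clips back over the flange (under 0.015 rad); the gripper still holds the cover at its neck (35 mm) and presses the seat down by more than 1.6 mm (about 9 N) (all of step 2 and value of joint seat above 0.0016 m and contact force between the fingers and cover above 1 N and distance between the grasp point and cover_neck below 0.035 m); the arm keeps its last pose, push and grip.
It fails at once if the glass dish behind the holder is moved by more than 2 cm (distance of petri_a from where it was at the start of the episode above 0.02 m).
It fails at once if the glass dish in front of the instrument is moved by more than 2 cm (distance of petri_b from where it was at the start of the episode above 0.02 m).
It fails at once if the tweezers is moved by more than 2 cm (distance of tweezers from where it was at the start of the episode above 0.02 m).
It fails at once if the small bottle is moved by more than 2 cm (distance of reagent from where it was at the start of the episode above 0.02 m).
It also fails if it takes over 64 s, if anything falls off the work surface, if the arm or the gripper's body presses on something with over 40 N, if the wrist force passes 120 N, or if a joint passes its speed limit or range.

## Working session

There is one attempt and no reset: what is moved stays moved. The work goes in short steps, Python scripts to look and compute and a tool call to move; the robot and the scene stay as the last step left them, time stands still between calls to the robot, and variables do not carry over. Pictures are saved under pics/ and viewed, about 8 in all and at most 12, crops included, and the job is handed in when it is done.

Besides the shell and the picture viewer there is one more tool, called after ">>>" as a command line: name --argument value ..., lists and objects as JSON in quotes. servo_tool: Moves the arm, as the interface text tells. Its arguments: {"type":"object","properties":{"targets":{"type":"array","items":{"type":"array"}},"gripper":{"type":"number"}},"required":["targets"]}

```bash
mkdir -p pics; cat > h.py <<'E'
from rig import telemetry, eyes, order, bot
import numpy as np, cv2
def snap(n,f):
    c=eyes.capture(n); cv2.imwrite('pics/'+f,c['pixels']); np.savez('pics/'+f+'.npz',**c); return c
def ray(c,u,v,z):
    K,E=np.array(c['intrinsics']),np.array(c['extrinsics'])
    d=E[:3,:3]@np.linalg.solve(K,[u,v,1.]); o=E[:3,3]
    return o+d*(z-o[2])/d[2]
def proj(c,p):
    K,E=np.array(c['intrinsics']),np.array(c['extrinsics'])
    q=K@(E[:3,:3].T@(np.array(p)-E[:3,3])); return q[:2]/q[2]
E
python3 - <<'E'
from h import *
for n in('top','side'):
    c=snap(n,n+'1.png'); print(n,c['intrinsics'],np.round(c['extrinsics'],3))
s=telemetry.read_state(); print(s)
E
```

```text
top [[496.39012894   0.         314.9326334 ]
 [  0.         496.39012894 238.28182335]
 [  0.           0.           1.        ]] [[ 0.019 -0.996  0.093  0.449]
 [-1.    -0.017  0.014 -0.036]
 [-0.012 -0.093 -0.996  1.267]
 [ 0.     0.     0.     1.   ]]
side [[479.97173783   0.         324.92497961]
 [  0.         479.97173783 239.48210384]
 [  0.           0.           1.        ]] [[-0.807 -0.322  0.495  0.024]
 [-0.591  0.441 -0.676  0.675]
 [-0.    -0.838 -0.546  0.661]
 [ 0.     0.     0.     1.   ]]
{'time_s': 0.1, 'joint_positions': array([-7.91532023e+01,  3.02738187e+01,  8.21481600e+01,  5.49547296e-04,
        6.76892299e+01, -1.02263813e+01]), 'qvel': array([ 0.09295844, -0.06240493, -0.06988967,  0.12935734, -0.06701403,
       -0.05684691]), 'tau': array([-1.99332094e-04, -4.40983200e+01, -1.77151269e+01,  6.34630350e-02,
        5.33628871e-02, -4.56896942e-05]), 'position': array([ 0.22464028, -0.58253824,  0.22167248]), 'tcp_rot': array([[ 9.33123328e-01,  3.59556293e-01, -3.56541162e-04],
       [ 3.59556296e-01, -9.33121444e-01,  1.90794848e-03],
       [ 3.53318678e-04, -1.90854785e-03, -9.99998116e-01]]), 'force': array([ 0.58760696,  0.52683255, -0.04694675]), 'moment': array([-0.06764948,  0.02870394,  0.0003202 ]), 'opening': 0.9992105334987631}
```

View pics/top1.png

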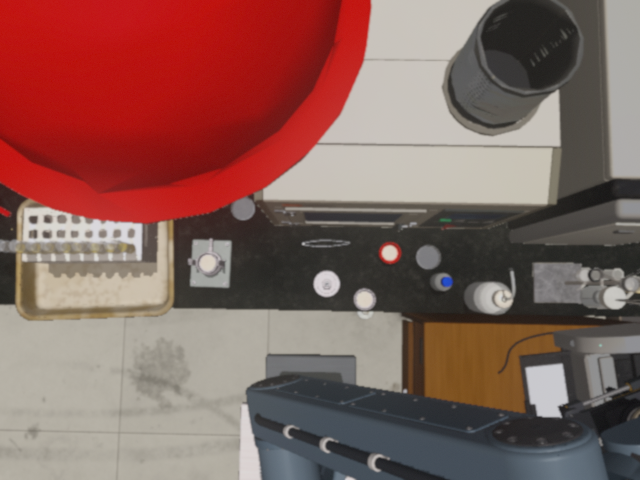

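View pics/side1.png

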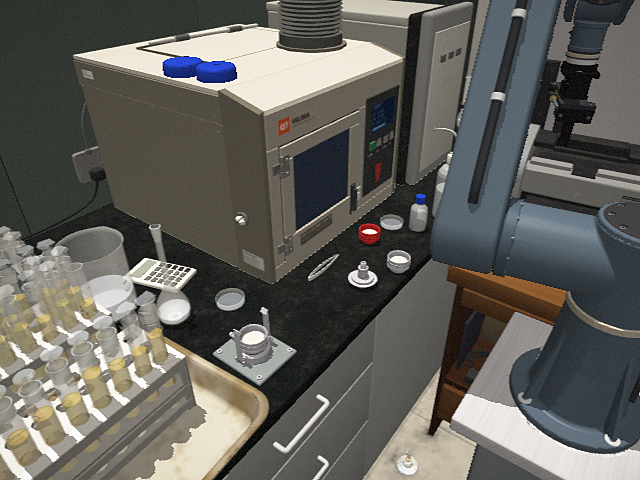

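```bash
python3 - <<'E'
from h import *
a=cv2.imread('pics/top1.png');b=cv2.imread('pics/side1.png')
def cr(i,x,y,w,h,k=5): return cv2.resize(i[y:y+h,x:x+w],(w*k,h*k),interpolation=cv2.INTER_CUBIC)
A=np.hstack([cr(a,178,232,70,60),cr(a,300,260,90,60)]);B=np.hstack([cr(b,210,300,90,90,4),cr(b,340,240,80,60,5)[:360] if 0 else cv2.copyMakeBorder(cr(b,340,240,80,60,5),0,60,0,40,0)])
cv2.imwrite('pics/c1.png',np.vstack([A,B]))
c=dict(np.load('pics/top1.png.npz'))
for n,u,v,z in [('hold',209,262,.052),('stage',364,298,.034),('cover',326,283,.03),('red',390,253,.034)]: print(n,ray(c,u,v,z))
E
```

```text
hold [0.49877911 0.24032747 0.052     ]
stage [ 0.41778272 -0.14177439  0.034     ]
cover [ 0.4528604  -0.04763879  0.03      ]
red [ 0.52994626 -0.20519283  0.034     ]
```

View pics/c1.png

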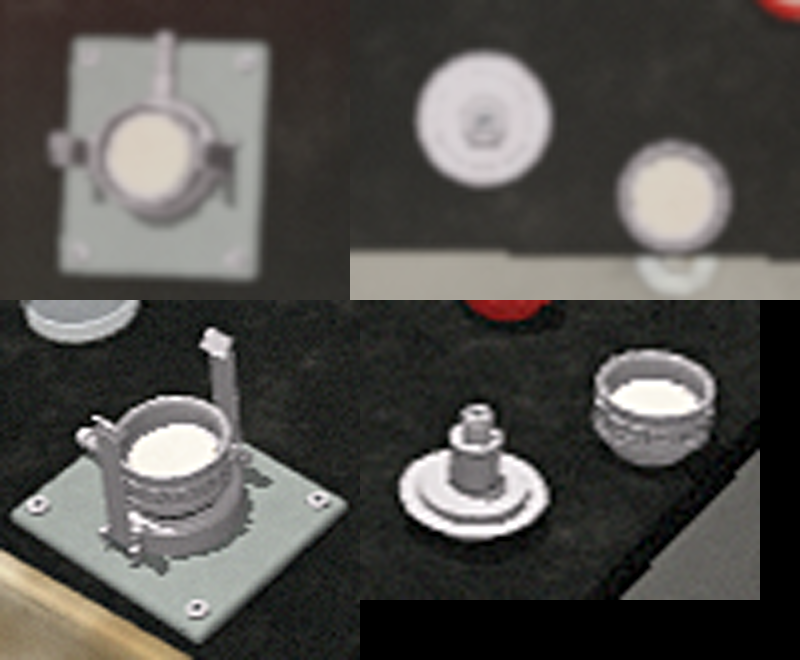

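```bash
cat > m.py <<'E'
from h import *
def blob(img,m,x,y,w,h):
    k=np.zeros(m.shape,np.uint8); k[y:y+h,x:x+w]=m[y:y+h,x:x+w]*255
    n,l,st,ce=cv2.connectedComponentsWithStats(k); i=1+np.argmax(st[1:,4]); 
    cn=max(cv2.findContours((l==i).astype(np.uint8),0,1)[0],key=cv2.contourArea)
    return st[i],ce[i],cn
E
python3 - <<'E'
from m import *
t=dict(np.load('pics/top1.png.npz'));s=dict(np.load('pics/side1.png.npz'))
a=t['pixels'].astype(int);b=s['pixels'].astype(int)
for n,i,x,y,w,h in[('plate t',0,178,232,70,60),('cover t',0,305,265,42,36),('stage t',0,345,280,40,30),('cover s',1,340,255,42,37),('stage s',1,382,243,35,34),('plate s',1,205,320,95,70)]:
    im=[a,b][i]; g=im.sum(2)/3
    m=(g>75) if 'plate' not in n else (g>70)&(im[:,:,1]>=im[:,:,2]+4)
    st,ce,cn=blob(im,m,x,y,w,h)
    print(n,st,ce.round(2),'circ',cv2.minEnclosingCircle(cn),'rect',cv2.minAreaRect(cn))
for n,i,x,y,w,h in[('filt hold',0,195,245,30,35),('filt stage',0,345,280,40,30),('filt hold s',1,230,320,50,40),('filt stage s',1,382,243,35,34)]:
    im=[a,b][i]; m=(im.min(2)>(150)) if i==0 else im.min(2)>200
    if i==0: m=(im[:,:,2]-im[:,:,0]>12)&(im[:,:,2]>150)
    st,ce,cn=blob(im,m,x,y,w,h); z=.039 if 'hold' in n else .021
    print(n,st,ce,ray([t,s][i],*ce,z).round(4))
for n,u,v in[('flask',175,322),('ball',173,308),('oven corner bot',262,278),('oven right bot',435,175),('petri a',230,303),('bench',300,400)]: print(n,ray(s,u,v,0).round(3))
print('petri_a top',ray(t,243,208,.0))
E
```

```text
plate t [215 282   1   1   1] [215. 282.] circ ((215.0, 282.0), 9.999999747378752e-05) rect ((215.0, 282.0), (0.0, 0.0), 0.0)
cover t [313 270  28  28 623] [326.37 283.33] circ ((326.39923095703125, 283.29327392578125), 14.09693431854248) rect ((326.5, 283.5), (27.0, 27.0), 90.0)
stage t [353 288  24  22 429] [364.28 298.83] circ ((364.4169616699219, 298.9295959472656), 11.822735786437988) rect ((364.5, 298.5), (21.0, 23.0), 90.0)
cover s [348 261  30  27 511] [362.38 276.24] circ ((362.5, 275.868408203125), 15.077220916748047) rect ((362.7500305175781, 277.2500305175781), (25.455841064453125, 26.16295051574707), 45.0)
stage s [386 250  25  23 462] [398.24 260.7 ] circ ((398.3571472167969, 260.0714416503906), 12.699530601501465) rect ((398.0, 261.0), (22.0, 24.0), 90.0)
plate s [ 213  336   84   50 1325] [255.62 359.96] circ ((254.5, 352.0), 41.54826354980469) rect ((254.03843688964844, 352.19232177734375), (68.50547790527344, 50.20036697387695), 33.690067291259766)
filt hold [200 255  16  16 193] [207.40414508 262.34715026] [0.4984 0.2472 0.039 ]
filt stage [357 291  15  16 188] [363.96808511 298.86702128] [ 0.4153 -0.1428  0.021 ]
filt hold s [241 331  24  14 231] [252.70562771 337.35930736] [0.5022 0.2443 0.039 ]
filt stage s [390 256  18   7  96] [398.52083333 259.16666667] [ 0.4191 -0.1495  0.021 ]
flask [0.687 0.278 0.   ]
ball [0.724 0.253 0.   ]
oven corner bot [0.644 0.069 0.   ]
oven right bot [ 0.563 -0.651  0.   ]
petri a [0.64  0.172 0.   ]
bench [0.368 0.277 0.   ]
petri_a top [0.64185213 0.16948105 0.        ]
```

```bash
python3 - <<'E'
from m import *
t=dict(np.load('pics/top1.png.npz'));s=dict(np.load('pics/side1.png.npz'))
a=t['pixels'].astype(int);b=s['pixels'].astype(int)
print('stage',ray(t,364.3,298.9,.032),ray(s,398.8,257,.034))
print('cover',ray(t,326.37,283.33,.012),ray(s,363,278.4,.012))
print('rim',ray(t,207.4,262.35,.039),ray(s,253.7,331.3,.052))
g=a.sum(2)/3
st,ce,cn=blob(a,g>90,184,236,54,56)
h=cv2.convexHull(cn); print(st,ce)
st,ce,cn=blob(a,(abs(a[:,:,1]-a[:,:,0])<22)&(a[:,:,1]>a[:,:,2]+2)&(g>80),184,236,54,56)
r=cv2.minAreaRect(cn);print(st,r,ray(t,*r[0],.008)); print(a[280,200],a[245,200],a[262,186])
for q in cv2.boxPoints(r): print(ray(t,*q,.008))
# side plate corners from crop
P=[ray(s,210+x/4,300+(y-300)/4,.008) for x,y in [(12,516),(195,637),(347,503)]]; print(np.round(P,4), (P[0]+P[2])/2)
E
```

```text
stage [ 0.41554156 -0.14270635  0.032     ] [ 0.41471002 -0.14062531  0.034     ]
cover [ 0.452112   -0.04875809  0.012     ] [ 0.45226992 -0.05055134  0.012     ]
rim [0.49837704 0.24722494 0.039     ] [0.50128767 0.24108854 0.052     ]
[ 188  238   44   50 1910] [210.19947644 262.99267016]
[211 277   8  10  28] ((215.50001525878906, 282.0000305175781), (4.949747562408447, 9.192388534545898), 45.0) [0.4502831  0.23187845 0.008     ]
[162 166 165] [159 163 162] [52 56 62]
[0.44626774 0.24442636 0.008     ]
[0.46296997 0.22853738 0.008     ]
[0.45429971 0.21932664 0.008     ]
[0.43761897 0.23521353 0.008     ]
[[0.5552 0.2966 0.008 ]
 [0.4405 0.2983 0.008 ]
 [0.4369 0.2001 0.008 ]] [0.49601409 0.24834317 0.008     ]
```

```bash
python3 - <<'E'
from m import *
t=dict(np.load('pics/top1.png.npz'))
P=np.array([ray(t,*q,.008) for q in [(192.4,239.4),(232,239.6),(190,286.4),(229.6,287.6)]]);print(P.round(4),P.mean(0))
for i,j in((2,0),(3,1)):
    d=P[i]-P[j];print(np.degrees(np.arctan2(-d[1],-d[0])),np.linalg.norm(d))
for i,j in((0,1),(2,3)):
    d=P[i]-P[j];print(np.degrees(np.arctan2(-d[0],d[1])),np.linalg.norm(d))
for q in [(0.4985,.2455,.052),(.4985,.2455,.039),(0.4985,.2455,.008)]: print(proj(t,q),proj(dict(np.load('pics/side1.png.npz')),q))
s=telemetry.read_state(); R=s['tcp_rot']
print('yaw of y',np.degrees(np.arctan2(R[1,1],R[0,1])), 'to stage in tool', R.T@(np.array([.415,-.142,.12])-s['position']))
E
```

```text
[[0.5575 0.295  0.008 ]
 [0.5588 0.1937 0.008 ]
 [0.438  0.2962 0.008 ]
 [0.4368 0.1956 0.008 ]] [0.4977796  0.24513202 0.008     ]
-0.5418958801617106 0.11952006303285553
-0.904964345670237 0.12193370881621997
0.7076117157945204 0.10136256244323776
-0.6563302508492784 0.10056600342304736
[206.89402596 262.07587176] [253.13822236 333.35708247]
[208.09536256 262.31291671] [253.73068339 338.62584867]
[210.8606135  262.85854963] [255.10498572 350.8475431 ]
yaw of y -68.92701081951736 to stage in tool [ 0.33599147 -0.34243659  0.10244494]
```

>>> servo_tool --targets '[[[0.168,-0.171,0.04],[0,0,-0.6]],[[0.336,-0.3424,0.09],[0,0,-1.203]],[[0.336,-0.3424,0.09],[0,0,-1.203]],[[0.336,-0.3424,0.09],[0,0,-1.203]],[[0.336,-0.3424,0.09],[0,0,-1.203]],[[0.336,-0.3424,0.09],[0,0,-1.203]],[[0.336,-0.3424,0.09],[0,0,-1.203]],[[0.336,-0.3424,0.09],[0,0,-1.203]],[[0.336,-0.3424,0.09],[0,0,-1.203]],[[0.336,-0.3424,0.09],[0,0,-1.203]],[[0.336,-0.3424,0.09],[0,0,-1.203]]]' --gripper 0.087

```text
time_s: 1.48
position: [0.4152, -0.1443, 0.1328]
tcp_rot: [[0.002, 1.0, 0.001], [1.0, -0.002, -0.001], [-0.001, 0.001, -1.0]]
force: [0.4, -0.6, -0.6]
opening: 1.0
```

>>> servo_tool --targets '[[[0.001,0,0.05],[0,0,0]],[[0.001,0,0.09],[0,0,0]],[[0.001,0,0.1],[0,0,0]],[[0.001,0,0.1],[0,0,0]]]'

```text
time_s: 1.98
position: [0.415, -0.1427, 0.0325]
tcp_rot: [[0.002, 1.0, -0.001], [1.0, -0.002, 0.0], [0.0, -0.001, -1.0]]
force: [1.4, 0.0, -0.4]
opening: 1.0
```

```bash
python3 - <<'E'
from h import *
t=snap('top','top2.png');s=snap('side','side2.png')
st=telemetry.read_state();print(st['position'],st['force'])
for c in(t,s):print(proj(c,[.415,-.142,.034]),proj(c,st['position']))
a=t['pixels'];b=s['pixels']
k=lambda i,x,y:cv2.resize(i[y:y+80,x:x+80],(400,400),interpolation=cv2.INTER_CUBIC)
cv2.imwrite('pics/c2.png',np.hstack([k(a,325,260),k(b,360,220)]))
E
```

```text
[ 0.41579002 -0.14270713  0.03354397] [-0.11539236 -1.39343785 -0.65982721]
[364.08112771 299.13921886] [364.35552406 298.81642261]
[398.98220994 256.67422508] [398.80961169 256.57526275]
```

View pics/c2.png

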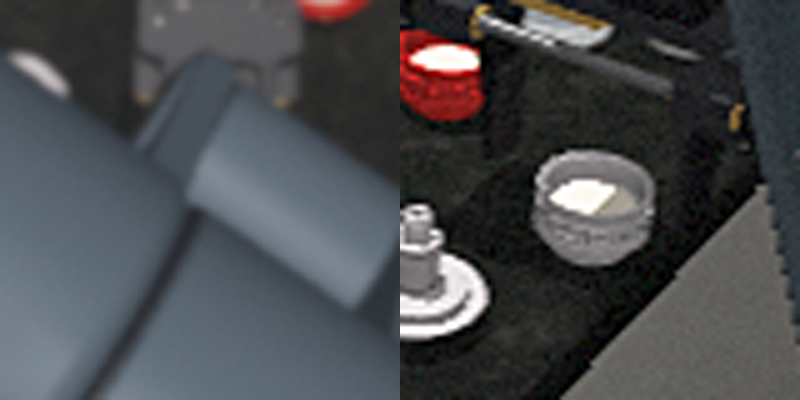

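>>> servo_tool --targets '[[[0,0,0.0185],[0,0,0]],[[0,0,0.0185],[0,0,0]],[[0,0,0.0185],[0,0,0]]]'

```text
time_s: 2.45
position: [0.4157, -0.1422, 0.0151]
tcp_rot: [[-0.0, 1.0, 0.001], [1.0, 0.0, -0.001], [-0.001, 0.001, -1.0]]
force: [0.4, 0.3, -0.4]
opening: 1.0
```

>>> servo_tool --targets '[[[0,0,0],[0,0,0]],[[0,0,0],[0,0,0]],[[0,0,0],[0,0,0]],[[0,0,0],[0,0,0]],[[0,0,0],[0,0,0]],[[0,0,0],[0,0,0]]]' --gripper 0.03

```text
time_s: 3.2
position: [0.4152, -0.1418, 0.0141]
tcp_rot: [[0.0, 1.0, 0.0], [1.0, -0.0, 0.0], [0.0, 0.0, -1.0]]
force: [-0.1, 0.2, 1.5]
opening: 0.599
```

>>> servo_tool --targets '[[[0,0,-0.06],[0,0,0]],[[0,0,-0.12],[0,0,0]],[[0.05,0.015,-0.13],[0,0,0]],[[0.11,0.03,-0.13],[0,0,0]],[[0.17,0.045,-0.13],[0,0,0]],[[0.23,0.06,-0.13],[0,0,0]],[[0.29,0.075,-0.13],[0,0,0]],[[0.34,0.083,-0.13],[0,0,0]],[[0.375,0.083,-0.13],[0,0,0]],[[0.3875,0.083,-0.13],[0,0,0]],[[0.3875,0.083,-0.13],[0,0,0]],[[0.3875,0.083,-0.13],[0,0,0]]]'

```text
time_s: 4.7
position: [0.4979, 0.2443, 0.1439]
tcp_rot: [[0.001, 1.0, -0.001], [1.0, -0.001, -0.001], [-0.001, -0.001, -1.0]]
force: [0.0, -0.7, -0.3]
opening: 0.595
```

```bash
python3 - <<'E'
from h import *
t=snap('top','top3.png');s=snap('side','side3.png')
st=telemetry.read_state();print(st['position'],st['force'],st['opening'])
a=t['pixels'];b=s['pixels']
k=lambda i,x,y:cv2.resize(i[y:y+100,x:x+100],(400,400),interpolation=cv2.INTER_CUBIC)
cv2.imwrite('pics/c3.png',np.hstack([k(a,160,220),k(b,200,270)]))
E
```

```text
[0.49819021 0.24427941 0.14402546] [ 0.51876371 -1.39880647 -0.67296244] 0.596155375187558
```

View pics/c3.png

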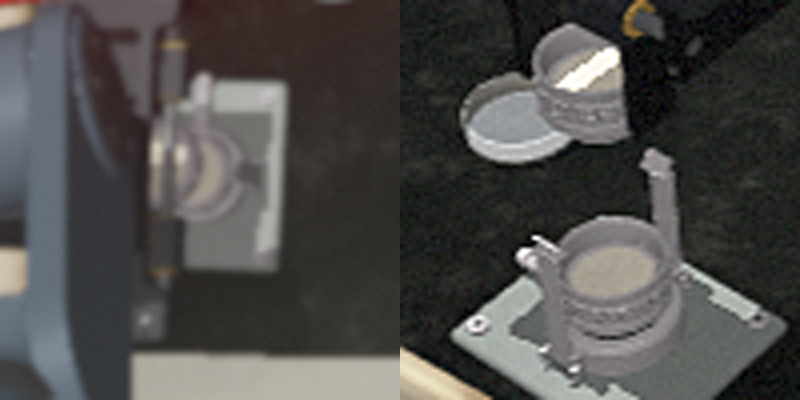

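>>> servo_tool --targets '[[[0.001,0,0.03],[0,0,0]],[[0.001,0,0.06],[0,0,0]],[[0.001,0,0.07],[0,0,0]],[[0.001,0,0.074],[0,0,0]],[[0.001,0,0.077],[0,0,0]],[[0.001,0,0.077],[0,0,0]]]'

```text
time_s: 5.55
position: [0.4986, 0.2467, 0.0676]
tcp_rot: [[0.0, 1.0, 0.001], [1.0, -0.0, 0.0], [0.0, 0.001, -1.0]]
force: [0.1, 0.0, -0.5]
opening: 0.597
```

>>> servo_tool --targets '[[[0,0,0.002],[0,0,0]],[[0,0,0.004],[0,0,0]],[[0,0,0.006],[0,0,0]],[[0,0,0.006],[0,0,0]]]'

```text
time_s: 6.05
position: [0.498, 0.2466, 0.0609]
tcp_rot: [[-0.0, 1.0, -0.0], [1.0, 0.0, -0.0], [-0.0, -0.0, -1.0]]
force: [-0.4, -0.1, 0.4]
opening: 0.6
```

>>> servo_tool --targets '[[[0,0,0.001],[0,0,0]],[[0,0,0.002],[0,0,0]],[[0,0,0.003],[0,0,0]],[[0,0,0.004],[0,0,0]],[[0,0,0.0045],[0,0,0]],[[0,0,0.0045],[0,0,0]]]'

```text
time_s: 6.8
position: [0.4981, 0.2466, 0.0565]
tcp_rot: [[0.0, 1.0, -0.0], [1.0, -0.0, -0.0], [-0.0, -0.0, -1.0]]
force: [0.3, 0.4, -0.3]
opening: 0.599
```

>>> servo_tool --targets '[[[0,0,0.0005],[0,0,0]],[[0,0,0.001],[0,0,0]],[[0,0,0.0015],[0,0,0]],[[0,0,0.0015],[0,0,0]]]'

```text
time_s: 7.3
position: [0.4983, 0.2467, 0.0554]
tcp_rot: [[-0.0, 1.0, 0.0], [1.0, 0.0, 0.0], [0.0, 0.0, -1.0]]
force: [-0.9, -0.4, 4.7]
opening: 0.598
```

>>> servo_tool --targets '[[[0,0,0],[0,0,0]],[[0,0,0],[0,0,0]],[[0,0,0],[0,0,0]],[[0,0,0],[0,0,0]],[[0,0,0],[0,0,0]],[[0,0,-0.02],[0,0,0]],[[0,0,-0.06],[0,0,0]],[[0,0,-0.1],[0,0,0]],[[0,0,-0.1],[0,0,0]]]' --gripper 0.085

```text
time_s: 8.43
position: [0.5005, 0.2474, 0.1582]
tcp_rot: [[-0.0, 1.0, 0.007], [1.0, 0.0, 0.002], [0.002, 0.007, -1.0]]
force: [-0.4, 0.2, -0.6]
opening: 0.976
```

```bash
python3 - <<'E'
from h import *
s=snap('side','side4.png')
st=telemetry.read_state();print(st['position'],st['force'],st['opening'])
for p in [(.498,.246,.076),(.498,.246,.052),(.498,.2466,.063)]: print(proj(s,p))
b=s['pixels']
cv2.imwrite('pics/c4.png',cv2.resize(b[290:390,200:300],(600,600),interpolation=cv2.INTER_CUBIC))
E
```

```text
[0.49897102 0.24690077 0.15637429] [-0.1958951   0.61731073 -0.64474433] 0.9781474592013574
[252.029115   323.67258706]
[253.149647   333.63476405]
[252.40605124 329.29869689]
```

View pics/c4.png

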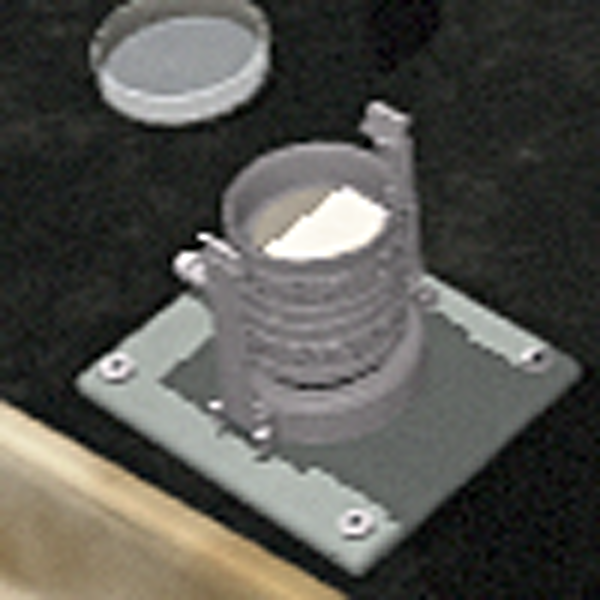

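>>> servo_tool --targets '[[[-0.06,-0.01,0],[0,0,0]],[[-0.12,-0.02,0],[0,0,0]],[[-0.18,-0.03,0],[0,0,0]],[[-0.24,-0.046,0],[0,0,0]],[[-0.28,-0.046,0.0],[0,0,0]],[[-0.296,-0.046,0.04],[0,0,0]],[[-0.296,-0.046,0.07],[0,0,0]],[[-0.296,-0.046,0.075],[0,0,0]],[[-0.296,-0.046,0.075],[0,0,0]],[[-0.296,-0.046,0.075],[0,0,0]]]'

```text
time_s: 9.72
position: [0.4527, -0.0492, 0.0808]
tcp_rot: [[-0.001, 1.0, 0.001], [1.0, 0.001, -0.0], [-0.0, 0.001, -1.0]]
force: [-0.3, 0.8, -0.2]
opening: 0.973
```

```bash
python3 - <<'E'
from h import *
s=snap('side','side5.png')
st=telemetry.read_state();print(st['position'],st['force'],st['opening'])
for p in [(.452,-.0495,.014),(.452,-.0495,.056),st['position']]: print(proj(s,p))
b=s['pixels']
cv2.imwrite('pics/c5.png',cv2.resize(b[220:300,320:400],(560,560),interpolation=cv2.INTER_CUBIC))
E
```

```text
[ 0.45280331 -0.0492097   0.08089486] [ 0.67007698 -0.2031498   0.45860188] 0.9747532645567093
[362.88596962 277.95997687]
[363.72065492 262.46000521]
[363.83930712 252.87868387]
```

View pics/c5.png

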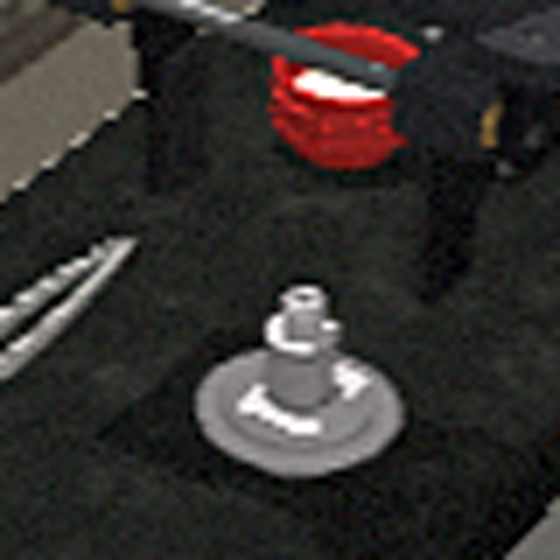

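>>> servo_tool --targets '[[[0,0,0.03],[0,0,0]],[[0,0,0.055],[0,0,0]],[[0,0,0.059],[0,0,0]],[[0,0,0.0595],[0,0,0]],[[0,0,0.0595],[0,0,0]]]'

```text
time_s: 10.4
position: [0.4528, -0.0495, 0.0215]
tcp_rot: [[-0.0, 1.0, 0.002], [1.0, 0.0, -0.001], [-0.001, 0.002, -1.0]]
force: [0.2, 0.9, -1.5]
opening: 0.977
```

>>> servo_tool --targets '[[[0,0,0],[0,0,0]],[[0,0,0],[0,0,0]],[[0,0,0],[0,0,0]],[[0,0,0],[0,0,0]],[[0,0,0],[0,0,0]],[[0,0,0],[0,0,0]],[[0,0,0],[0,0,0]],[[0,0,0],[0,0,0]]]' --gripper 0.0

```text
time_s: 11.4
position: [0.4522, -0.0494, 0.0205]
tcp_rot: [[0.0, 1.0, -0.0], [1.0, -0.0, 0.0], [0.0, -0.0, -1.0]]
force: [0.1, 0.3, -0.2]
opening: 0.243
```

>>> servo_tool --targets '[[[0,0,-0.05],[0,0,0]],[[0,0,-0.1],[0,0,0]],[[0.04,0.01,-0.14],[0,0,0]],[[0.1,0.02,-0.145],[0,0,0]],[[0.16,0.03,-0.145],[0,0,0]],[[0.21,0.04,-0.145],[0,0,0]],[[0.26,0.046,-0.145],[0,0,0]],[[0.285,0.046,-0.145],[0,0,0]],[[0.2957,0.046,-0.145],[0,0,0]],[[0.2957,0.046,-0.145],[0,0,0]],[[0.2957,0.046,-0.145],[0,0,0]]]'

```text
time_s: 12.78
position: [0.498, 0.2452, 0.1654]
tcp_rot: [[0.001, 1.0, -0.001], [1.0, -0.001, -0.001], [-0.001, -0.001, -1.0]]
force: [0.2, 0.2, -1.8]
opening: 0.241
```

```bash
python3 - <<'E'
from h import *
s=snap('side','side6.png')
st=telemetry.read_state();print(st['position'],st['force'],st['opening'])
p=st['position']
for q in [(.4982,.2463,.076),p,p-[0,0,.0065]]: print(proj(s,q))
b=s['pixels']
cv2.imwrite('pics/c6.png',cv2.resize(b[260:380,200:300],(500,600),interpolation=cv2.INTER_CUBIC))
E
```

```text
[0.49809876 0.24513044 0.16548185] [-0.41430296  0.26266744 -1.14898793] 0.24234188255657424
[251.82771339 323.72145518]
[247.84929722 283.34995977]
[248.19326283 286.42204842]
```

View pics/c6.png

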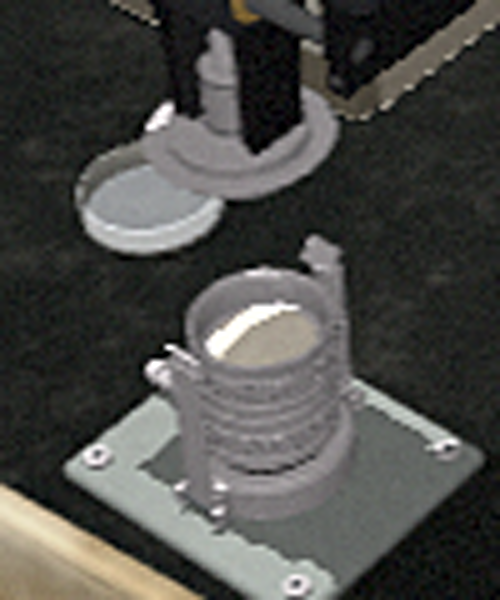

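>>> servo_tool --targets '[[[0.0,0,0.04],[0,0,0]],[[0.0,0,0.055],[0,0,0]],[[0.0,0,0.062],[0,0,0]],[[0.0,0,0.065],[0,0,0]],[[0.0,0,0.065],[0,0,0]]]'

```text
time_s: 13.45
position: [0.4987, 0.2464, 0.1011]
tcp_rot: [[0.0, 1.0, 0.001], [1.0, -0.0, 0.0], [0.0, 0.001, -1.0]]
force: [0.3, 0.0, -0.6]
opening: 0.248
```

>>> servo_tool --targets '[[[0.0,0,0.002],[0,0,0]],[[0.0,0,0.004],[0,0,0]],[[0.0,0,0.006],[0,0,0]],[[0.0,0,0.007],[0,0,0]],[[0.0,0,0.007],[0,0,0]]]'

```text
time_s: 14.08
position: [0.4981, 0.2463, 0.0935]
tcp_rot: [[0.0, 1.0, -0.0], [1.0, -0.0, -0.0], [-0.0, -0.0, -1.0]]
force: [-0.4, -0.2, -1.5]
opening: 0.243
```

Entering the socket freely. Now in small steps against the clips.

>>> servo_tool --targets '[[[0,0,0.001],[0,0,0]],[[0,0,0.002],[0,0,0]],[[0,0,0.003],[0,0,0]],[[0,0,0.004],[0,0,0]],[[0,0,0.004],[0,0,0]]]'

```text
time_s: 14.7
position: [0.4983, 0.2464, 0.0899]
tcp_rot: [[-0.0, 1.0, 0.001], [1.0, 0.0, 0.0], [0.0, 0.001, -1.0]]
force: [-1.0, -0.6, 2.5]
opening: 0.246
```

>>> servo_tool --targets '[[[0,0,0.0005],[0,0,0]],[[0,0,0.001],[0,0,0]],[[0,0,0.0015],[0,0,0]],[[0,0,0.002],[0,0,0]],[[0,0,0.002],[0,0,0]]]'

```text
time_s: 15.32
position: [0.4989, 0.2466, 0.089]
tcp_rot: [[-0.0, 1.0, 0.002], [1.0, 0.0, 0.001], [0.001, 0.002, -1.0]]
force: [-1.4, -1.2, 9.3]
opening: 0.24
```

>>> servo_tool --targets '[[[0,0,0.0005],[0,0,0]],[[0,0,0.001],[0,0,0]],[[0,0,0.0015],[0,0,0]],[[0,0,0.002],[0,0,0]],[[0,0,0.002],[0,0,0]]]'

```text
time_s: 15.95
position: [0.4997, 0.2467, 0.0876]
tcp_rot: [[-0.0, 1.0, 0.004], [1.0, 0.0, 0.001], [0.001, 0.004, -1.0]]
force: [-1.1, -0.8, 12.9]
opening: 0.244
```

>>> servo_tool --targets '[[[0,0,0.0005],[0,0,0]],[[0,0,0.001],[0,0,0]],[[0,0,0.0015],[0,0,0]],[[0,0,0.002],[0,0,0]],[[0,0,0.002],[0,0,0]]]'

```text
time_s: 16.58
position: [0.4999, 0.2466, 0.0848]
tcp_rot: [[-0.0, 1.0, 0.004], [1.0, 0.0, 0.001], [0.001, 0.004, -1.0]]
force: [-0.5, -0.4, 6.3]
opening: 0.244
```

>>> servo_tool --targets '[[[0,0,0.0005],[0,0,0]],[[0,0,0.001],[0,0,0]],[[0,0,0.001],[0,0,0]],[[0,0,0.001],[0,0,0]]]'

```text
time_s: 17.08
position: [0.4999, 0.2466, 0.0841]
tcp_rot: [[-0.0, 1.0, 0.004], [1.0, 0.0, 0.001], [0.001, 0.004, -1.0]]
force: [-0.1, -0.1, 7.9]
opening: 0.244
```

>>> servo_tool --targets '[[[0,0,0.0005],[0,0,0]],[[0,0,0.001],[0,0,0]],[[0,0,0.0015],[0,0,0]],[[0,0,0.002],[0,0,0]],[[0,0,0.002],[0,0,0]],[[0,0,0.002],[0,0,0]]]'

```text
time_s: 17.82
position: [0.5, 0.2467, 0.0828]
tcp_rot: [[-0.0, 1.0, 0.005], [1.0, 0.0, 0.001], [0.001, 0.005, -1.0]]
force: [-0.6, -1.5, 12.3]
opening: 0.245
```

```bash
python3 - <<'E'
from h import *
s=snap('side','side7.png')
st=telemetry.read_state();print(st['position'],st['force'],st['opening'])
b=s['pixels']
cv2.imwrite('pics/c7.png',cv2.resize(b[280:380,200:300],(600,600),interpolation=cv2.INTER_CUBIC))
E
```

```text
[0.50002264 0.24665775 0.08279455] [-0.72139985 -0.5533909  12.11669495] 0.24350150205604087
```

View pics/c7.png

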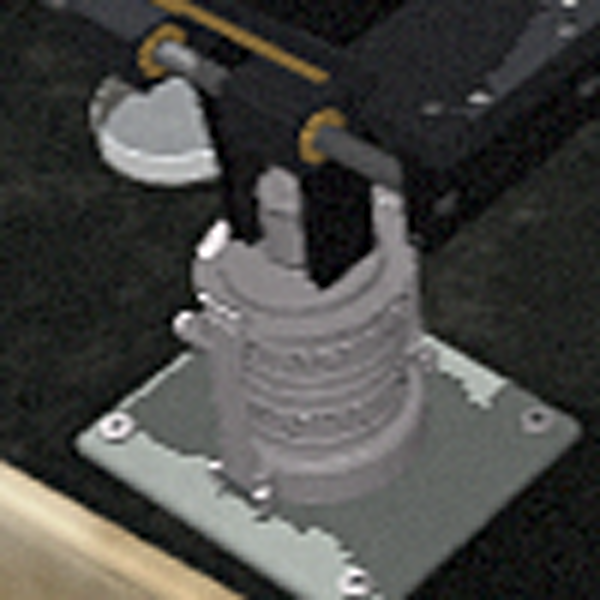

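```bash
python3 -c "
from h import *
print(order.hand_in()); s=telemetry.read_state(); print(s['time_s'],s['position'],s['force'],s['opening'])"
```

```text
the job is handed in; nothing more can be done
None
the job is handed in; nothing more can be done
```

I nested the loose stage in the lower one, snapped the cover on under both clips, and handed in at about 18 s of the 64 s, still holding the neck and pressing. The hand-in gives no verdict, so the result rests on the checks below.

- **Stage:** It met the rim at about the expected height, with 4.7 N of contact. The side view showed it upright, with its rim within about a pixel of the expected position.
- **Clips:** The push read 12.9 N at the last step before the snap, then fell to 6.3 N. The close-up shows the flange level and seated under the near clip. The far clip is partly hidden by the finger, so for that one I rely on the force drop.
- **Final press:** The last reading was 12.1 N, which puts the seat at roughly 2.5 mm by the given spring figures. The fingers were open about 21 mm on the 22 mm neck. Under load the tool had shifted about 2 mm in x and tilted 0.005 rad, within the limits.
- **Bystanders:** I felt no unexpected contact. The dish behind the holder showed no displacement in the last view. I did not re-measure the other dish, the tweezers or the bottle at the end. The red look-alike was not touched.

The readout I tried after the hand-in was refused, so these are the values from just before it.

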